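# Pack out and clamp a plaster mould

### The job

The two-part plaster mould in the wooden cam clamp is ready for casting, but the clamp's jaw travels too little to reach it. Stand the one wooden packing block of the right thickness upright on the base board, about central in the space between mould and jaw, then swing the lever fully home so that the mould is squeezed shut, and let go. Knock nothing over.

Things in the scene. Friction and masses are not known exactly. Their poses are not given: they have to be found in the camera images.
- clamp: the clamp's fixed plywood base board, 150 x 230 x 15 mm, on the table; origin at the centre of its underside, z up. A wooden fence, top 60 mm above the table, stands across its +y end (inner face at y = +83 mm), the mould against it. The jaw (top at 59 mm) slides along y; a wooden cam behind it (-y) drives it. Two rails (x = 48 to 62 mm either side, tops at 25 mm) reach beside the space
- clamp_jaw: sliding wooden jaw, 94 x 22 x 43 mm, driven by the cam; origin in the plane of its front face (towards the mould), mid-width, at table level; +y is the clamping direction. With the mould shut, the space between mould and jaw is 36 mm with the lever fully open and 27 mm with it home (the parts give about 1 mm); the floor of the space is the base board, 15 mm above the table
- gap (a point): point fixed to the base board: on its upper face, centre of the width, 18 mm from the shut mould, that is in the middle of the space between mould and fully open jaw; its y axis is the clamping direction, its x runs along the space. It does not move with the jaw.
- cam (a joint): the cam lever's angle, rad: 0 = fully open (lever points along the base board's -y), grows as the lever is swung clockwise seen from above, 1.57 = fully home at its stop (lever points along the base board's -x). It starts within 0.2 of open. It takes about 5 N at the knob, rising to 12 N as it clamps; when let go it springs back less than 0.08 rad and stays
- cam_pivot (a point): the vertical axis of the cam and lever, fixed to the base board, at the centre of its width, 15 mm above the table
- lever_knob (a point): middle of the upright black round knob on the lever's end, 23 mm in diameter and 38 mm high, 105 mm from the pivot; its middle is 68 mm above the table, the lever bar's upper face 49 mm
- mould_back: plaster mould half against the fence, 80 x 32 x 45 mm (x, y, z), standing on the base board; origin at the centre of its underside. Both halves have half of a pouring funnel in the seam and tops 60 mm above the table.
- mould_front: the other plaster mould half, 80 x 32 x 45 mm, standing on the base board between the back half and the space; it stands up to 1 mm away from the back half until it is clamped; origin at the centre of its underside
- packer_a: pale wooden packing block standing upright on the table to the right of the clamp, 60 mm wide (x), 18 mm thick (y), 80 mm high; origin at the centre of its underside
- packer_b: pale wooden packing block standing upright on the table to the right of the clamp, 60 mm wide (x), 28 mm thick (y), 80 mm high; origin at the centre of its underside
- packer_c: pale wooden packing block standing upright on the table to the right of the clamp, 60 mm wide (x), 38 mm thick (y), 80 mm high; origin at the centre of its underside
- small_head: small unpainted puppet head standing on the table in front of the clamp, 37 x 36 x 42 mm; origin under its centre; a bystander
- figure_grey: grey figure blank standing at the back, 57 x 66 x 107 mm; origin under its centre; a bystander
Not all that is in view belongs to the job. Leave any green or purple look-alike of the packer_b alone.

How it is judged:
By the outcome, as a careful person would: the job done as asked, in the order asked, and still so for the second after the job is handed in, with the robot touching nothing.
It also fails if it takes over 58 s, if anything falls off the work surface, if the arm or the gripper's body presses on something with over 40 N, if the wrist force passes 120 N, or if a joint passes its speed limit or range.

### The arm

A 7-joint arm with a two-finger parallel gripper is mounted at the origin on the work surface; the furniture and walls round the work are solid. World frame = base frame: x ahead of the robot, y to its left, z up, the work surface at z = 0. Lengths are in m, angles in rad, forces in N, time in s.
With the tool pointing down it reaches from about 0.425 to 0.925 m from the base axis. Payload 6.8 kg.
Tool frame: the origin (TCP) lies on the front face of the gripper's body, between the roots of the fingers; the fingertips stand 73 mm ahead of it and the grasp point (between the pads) lies 54 mm ahead of it (env.nose_length is the distance from the TCP to the fingertips, in m); z points along the fingers, y is the line along which they close (so a half turn about z gives the same grasp; the last joint's range is limited). The gripper opens to 85 mm and grips with 20 to 120 N. Pads are 22 mm wide; open, the fingers measure 114 mm over their backs; the gripper's body (76 mm by 85 mm) begins 54 mm behind the grasp point. The pads swing forward as they close: fully open they stand 13 mm farther back than shut.
Start: joints at [-1.295, 0.477, 0.022, 1.555, -0.011, 1.109, -0.083], TCP at [0.253, 0.626, 0.304] pointing down, gripper open.
Joint ranges: [-2.96, 2.96], [-0.34, 2.1], [-1.41, 1.46], [0.24, 2.44], [-1.37, 4.51], [0.17, 1.92], [-2.96, 2.96]. Speed limits (rad/s): [2.39, 2.39, 3.14, 3.14, 3.14, 3.14, 3.14].

### API

Orientations are given as a unit quaternion [w, x, y, z].
In Python, from cell import env, kin, camera, calibration, job gives the robot as it stands. The module is installed in compiled form; this text tells all that it offers. Calls block until the motion is done:
- env.reach(position, orientation): joint-space move of the TCP to a pose.
- env.movel(position, velocity=0.15, rot=None, stop_force=None): straight line of the TCP; rot=None keeps the orientation; velocity is the mean speed in m/s. With stop_force (N) it stops when the force on the tool has changed by that much, and returns True; else False.
- env.goto_joints(angles): joint-space move.
- env.grip(opening, f_grip=None): finger opening in m; f_grip is the grip in N (None keeps the last); returns when the fingers have stopped.
- env.dwell(seconds).
- kin.inverse_kinematics(position, orientation): joint angles nearest the present ones, or None.
- env.get_state(): the state.
- camera(name): name is "scene" or "top" or "wrist"; returns (picture, depth): 420x560x3 uint8, blue, green, red; 420x560 float32, m along the optical axis (not along the pixel's ray), 0 where there is no reading.
- calibration(name): a dict with "fx", "fy", "cx", "cy" (pixels), "rvec" (rotation vector, rad) and "tvec" (3), from world to camera coordinates, as OpenCV has them. Camera axes: x right, y down, z forward; pixel columns grow to the right and rows downward; lengths in m; the calibration is good to about 2 mm. A picture is of the moment at which its call begins: read the wrist's pose just before it. calibration takes no time and is no camera call; for the wrist camera it gives the pose at the moment of the call.
A pose or a line that the arm cannot do raises env.PlanningError and nothing moves.
- job.job_done(): hands the job in; it is judged then, once.
The state is a dict: "time": time; "qpos": joint angles; "joint_velocities": joint speeds; "joint_torque": joint torques, N m; "tcp_pos": TCP position; "orientation": TCP orientation; "force": force on the tool from outside, world axes, zero at the start; "torque": the same for the moment, N m; "opening": finger opening in m; "gripper_force": force on a finger pad.
Only numpy, scipy, OpenCV 4.12 (cv2) and the standard library are available. Lean on these libraries where they do the work, as an engineer would, in place of code of your own. Each camera call takes 0.05 s, during which the arm holds its last target. There are 200 camera calls.

## Working session

There is one attempt and no reset: what is moved stays moved. The work goes in short steps, each a Python script; the robot and the scene stay as the last script left them, time stands still between calls to the robot, and variables do not carry over. Pictures are saved under pics/ and viewed, at most 10 in all, crops included, and the job is handed in when it is done.

```bash
mkdir -p pics
cat > h.py <<'E'
import numpy as np, cv2
from cell import env, kin, camera, calibration, job
def snap(name, f=None):
    c=calibration(name); p,d=camera(name)
    if f: cv2.imwrite('pics/'+f,p); np.savez('pics/'+f+'.npz',p=p,d=d,**{k:np.array(v) for k,v in c.items()})
    return p,d,c
def cloud(d,c):
    R=cv2.Rodrigues(np.array(c['rvec'],float))[0]; t=np.array(c['tvec'],float).ravel()
    v,u=np.mgrid[:d.shape[0],:d.shape[1]]
    P=np.stack([(u-c['cx'])/c['fx']*d,(v-c['cy'])/c['fy']*d,d],-1)
    W=(P-t)@R; W[d==0]=np.nan; return W
E
python3 - <<'E'
from h import *
for n in ('top','scene'):
    p,d,c=snap(n,n+'1.png'); W=cloud(d,c)
    R=cv2.Rodrigues(np.array(c['rvec'],float))[0]; print(n,(-R.T@np.array(c['tvec']).ravel()).round(3),R[2].round(2))
    print(np.nanmin(W,(0,1)),np.nanmax(W,(0,1)))
s=env.get_state();print(s['time'],s['orientation'],s['tcp_pos'])
E
```

```text
top [ 0.352 -0.068  1.51 ] [ 0.09  0.   -1.  ]
[-0.37033297 -1.39667837 -0.7304396 ] [1.58835825 1.29015432 0.82430599]
scene [-0.061  0.625  0.555] [ 0.54 -0.69 -0.48]
[-0.1713973  -3.52849138 -0.72073935] [3.20996926 0.597352   0.55243369]
0.1 [-1.04304735e-04  1.90705310e-01  9.81646975e-01 -8.30552147e-04] [0.25260253 0.62551085 0.30302307]
```

View pics/top1.png

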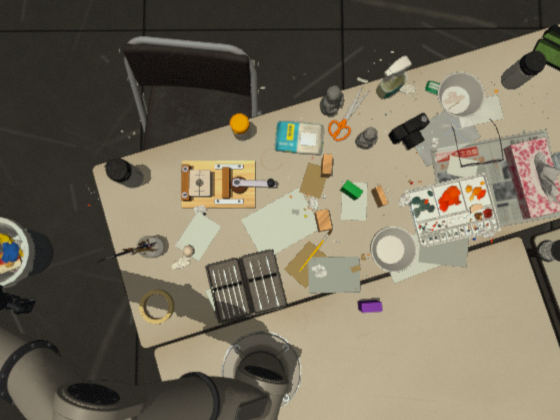

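View pics/scene1.png

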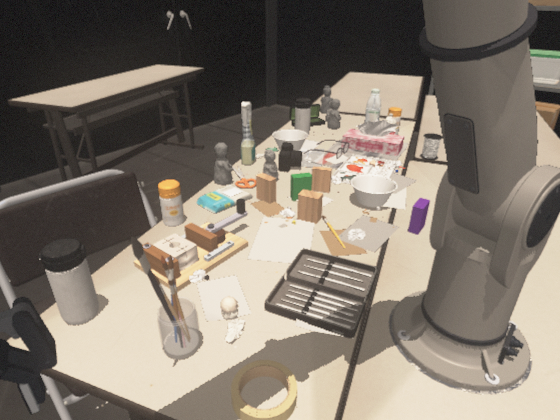

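Top view: the clamp is at (218,184), with its fence at the left end and the lever knob at (272,184). Three pale blocks stand at (327,164), (323,220) and (380,196). The look-alikes are green at (351,188) and purple at (371,307). I'll measure the blocks' top faces next.

Run:
```python
from h import *
z=np.load('pics/top1.png.npz'); p,d=z['p'],z['d']; c={k:z[k] for k in('fx','fy','cx','cy','rvec','tvec')}
W=cloud(d,c); print(c['fx'])
for n,(u,v) in dict(fence=(185,184),knob=(272,184),b1=(327,164),b2=(323,220),b3=(380,196),green=(351,188),purple=(371,307),head=(188,251),table=(280,170)).items(): print(n,W[v,u].round(3))
for n,(u,v) in dict(b1=(327,164),b2=(323,220),b3=(380,196),green=(351,188)).items():
    Q=W[v-18:v+18,u-18:u+18].reshape(-1,3); t=Q[(abs(Q[:,2]-.08)<.006)]
    r=cv2.minAreaRect((t[:,:2]*1000).astype(np.float32)); print(n,len(t),r,t[:,2].mean())
q=cv2.resize(p[140:250,160:420],None,fx=3,fy=3,interpolation=cv2.INTER_CUBIC); cv2.imwrite('pics/crop1.png',q)
```

```text
482.0953186991481
fence [0.571 0.229 0.058]
knob [ 0.565 -0.036  0.084]
b1 [ 0.626 -0.202  0.077]
b2 [ 0.457 -0.187  0.081]
b3 [ 0.528 -0.358  0.08 ]
green [ 0.552 -0.272  0.081]
purple [ 0.201 -0.324  0.082]
head [0.367 0.222 0.039]
table [ 0.622 -0.06  -0.001]
b1 174 ((625.8649291992188, -201.52859497070312), (28.13260269165039, 60.441619873046875), 85.15757751464844) 0.08001120093346013
b2 243 ((457.305908203125, -188.48422241210938), (60.367767333984375, 37.899131774902344), 11.994147300720215) 0.07981843886902341
b3 122 ((537.9908447265625, -348.75274658203125), (84.2075424194336, 46.23320770263672), 58.88258743286133) 0.07954785837152377
green 175 ((549.5813598632812, -277.24151611328125), (59.376670837402344, 28.797380447387695), 53.8680419921875) 0.08020665472478809
```

View pics/crop1.png

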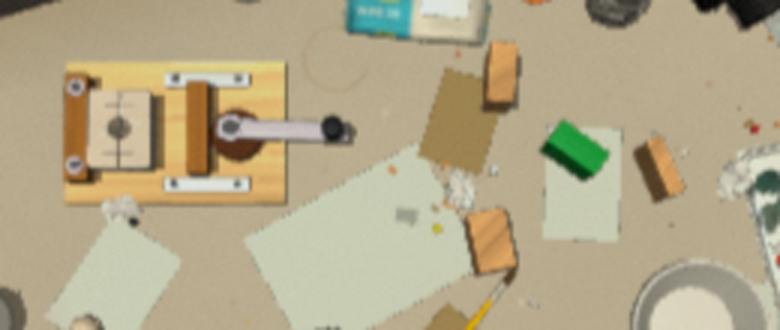

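packer_b is the block at (327,164): its top face measures 28 x 60 mm. The (323,220) block is 38 mm thick, the (380,196) one is the thin one, and green is the look-alike. The crop confirms it's pale wood, with clear space around it. Next I'll refine both poses with the wrist camera.

Run:
```python
from h import *
q=[0,0,1,0]
env.reach([0.54,0.10,0.36],q); env.dwell(.2)
p,d,c=snap('wrist','w1.png'); s=env.get_state(); print(s['time'],s['tcp_pos'])
R=cv2.Rodrigues(np.array(c['rvec'],float))[0]; print((-R.T@np.array(c['tvec']).ravel()).round(3),R[2].round(2))
env.reach([0.59,-0.19,0.36],q); env.dwell(.2)
p,d,c=snap('wrist','w2.png'); W=cloud(d,c)
m=(abs(W[...,2]-.08)<.006)&(abs(W[...,0]-.626)<.06)&(abs(W[...,1]+.2015)<.04)
r=cv2.minAreaRect((W[m][:,:2]*1000).astype(np.float32)); print(r,W[m][:,2].mean(),env.get_state()['time'])
a=cv2.imread('pics/w1.png'); cv2.imwrite('pics/w12.png',np.vstack([cv2.resize(a,(400,300)),cv2.resize(p,(400,300))]))
```

```text
2.5083 [0.53997669 0.10051732 0.35990509]
[0.468 0.1   0.43 ] [ 0.29 -0.   -0.96]
((628.36083984375, -203.65365600585938), (28.010595321655273, 59.91279602050781), 84.82510375976562) 0.07977556195273522 3.8917
```

View pics/w12.png

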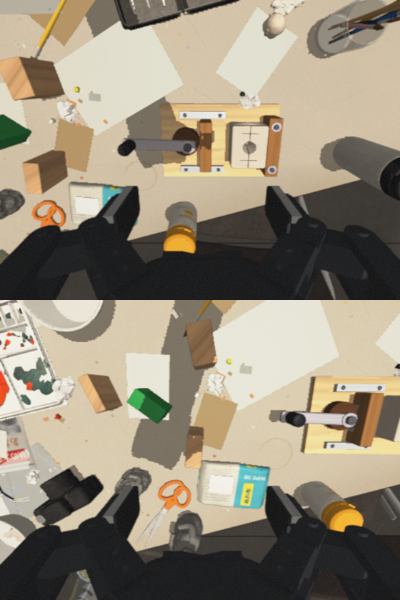

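The upper half shows the clamp: mould at (250,147), jaw at (206,147), knob at (126,147). The lower half shows packer_b at (193,445), just above the blue packet. Now I'll measure the clamp from the first wrist picture.

Run:
```python
from h import *
for f in('w1','top1'):
    z=np.load(f'pics/{f}.png.npz'); p,d=z['p'],z['d']; c={k:z[k] for k in('fx','fy','cx','cy','rvec','tvec')}
    W=cloud(d,c); X,Y,Z=W[...,0],W[...,1],W[...,2]
    box=(abs(X-.565)<.12)&(Y>-.07)&(Y<.27); print(f)
    m=box&(Z>.010)&(Z<.1)&(Y>-.02)
    def rect(m,n,area=True):
        lab,k,st,_=cv2.connectedComponentsWithStats(m.astype(np.uint8),connectivity=4)[1:2]+(0,)*0+(None,None,None) if 0 else (None,)*4
    for n,mm in dict(tops=box&(abs(Z-.0595)<.005),knob=box&(Z>.075)&(Z<.1),board=box&(abs(Z-.015)<.004),lever=box&(abs(Z-.049)<.003)).items():
        k,lab,st,_=cv2.connectedComponentsWithStats(mm.astype(np.uint8),connectivity=4)
        for i in range(1,k):
            if st[i,4]<25: continue
            P=W[lab==i]; r=cv2.minAreaRect((P[:,:2]*1000).astype(np.float32))
            print(n,st[i,4],np.round(r[0],1),np.round(r[1],1),round(r[2],1),'z',P[:,2].mean().round(4),'y',np.percentile(P[:,1],[1,99]).round(4),'x',np.percentile(P[:,0],[1,99]).round(4))
```

```text
w1
tops 4320 [577.3 195.6] [ 88.6 108.6] 89.8 z 0.0598 y [0.152  0.2387] x [0.5252 0.6284]
tops 1189 [577.5 105.4] [21.5 93.1] 89.9 z 0.0588 y [0.0946 0.1159] x [0.5311 0.6228]
tops 52 [568.9 -27. ] [21.3  8.1] 39.1 z 0.0596 y [-0.0359 -0.0216] x [0.5621 0.5796]
tops 116 [577.2  72.1] [14.2 14.7] 89.0 z 0.0583 y [0.065  0.0792] x [0.5701 0.5843]
knob 318 [572.9 -31.9] [21.3 21.3] 81.9 z 0.0856 y [-0.0422 -0.0216] x [0.5624 0.5832]
board 7902 [569.5 132.7] [229.9 166.8] 89.7 z 0.015 y [0.0195 0.2412] x [0.4933 0.6512]
lever 31 [525.8 223.6] [11.  24.8] 34.7 z 0.0486 y [0.2158 0.2366] x [0.523  0.5368]
lever 999 [575.4  20.9] [105.3  21.1] 88.7 z 0.0493 y [-0.0245  0.0685] x [0.5645 0.5859]
lever 75 [575.8  82.1] [22.3 10. ] 17.0 z 0.0501 y [0.075  0.0854] x [0.5671 0.5874]
lever 36 [578.2 190. ] [ 6.2 15.8] 71.3 z 0.0492 y [0.1849 0.1928] x [0.5701 0.5851]
top1
tops 730 [575.1 197.3] [ 89.5 108.4] 89.9 z 0.0596 y [0.1533 0.2414] x [0.5241 0.6261]
tops 202 [576.1 106.4] [21.9 93.2] 89.8 z 0.0588 y [0.0954 0.1171] x [0.5302 0.6221]
tops 25 [574.6  75.8] [18.1 17.8] 64.0 z 0.0579 y [0.0658 0.0836] x [0.5637 0.5845]
knob 47 [570.5 -31.1] [19.4 20.6] 47.1 z 0.0859 y [-0.0419 -0.021 ] x [0.56   0.5801]
board 271 [627.6 166.7] [164.3  45.6] 89.6 z 0.0149 y [0.087  0.2466] x [0.6103 0.6506]
board 27 [644.   67.4] [10.8 28.6] 2.5 z 0.0153 y [0.054 0.081] x [0.639  0.6497]
board 265 [619.5  58.9] [59.3 76. ] 2.3 z 0.015 y [0.0217 0.0944] x [0.5915 0.6494]
board 818 [551.1 137. ] [121.3 232.4] 5.0 z 0.015 y [0.0219 0.2463] x [0.4893 0.6073]
lever 41 [572.3   6.1] [33.8 16.1] 89.7 z 0.0494 y [-0.0108  0.0229] x [0.5643 0.5804]
```

Run:
```python
from h import *
q=[0,0.0451,0.99898,0]; x,y=.6272,-.2027
env.grip(.065)
env.reach([x,y,.22],q)
print(env.movel([x,y,.121],.12,stop_force=8))
env.grip(.0,40); s=env.get_state(); print(s['opening'],s['gripper_force'],s['tcp_pos'])
env.movel([x,y,.24],.2)
g=[.5767,.1343]
env.reach([g[0],g[1],.26],[0,0,1,0]); env.dwell(.3)
s=env.get_state(); print(s['time'],s['opening'],s['tcp_pos'],s['orientation'])
p,d,c=snap('wrist','w3.png'); snap('top','t3.png')
W=cloud(d,c); m=(abs(W[...,0]-g[0]+.0)<.05)&(abs(W[...,1]-g[1])<.03)&(W[...,2]>.1)&(W[...,2]<.225)
P=W[m]; print(len(P),P.min(0),P.max(0)); f=P[abs(P[:,2]-.18)<.03]; print(np.percentile(f,[1,50,99],axis=0))
```

```text
False
0.02765031790848239 39.99613881111145 [ 0.62760126 -0.20281495  0.1217026 ]
8.5917 0.027253089360530766 [0.57696084 0.13339755 0.25998003] [ 3.51772018e-05  7.31435868e-04  9.99999727e-01 -1.02627921e-04]
12027 [0.54721563 0.1048203  0.13927332] [0.6074896  0.15983572 0.22499871]
[[0.54753585 0.10587757 0.15169926]
 [0.54805127 0.13259152 0.19578788]
 [0.57164132 0.15884356 0.20981725]]
```

View pics/w3.png

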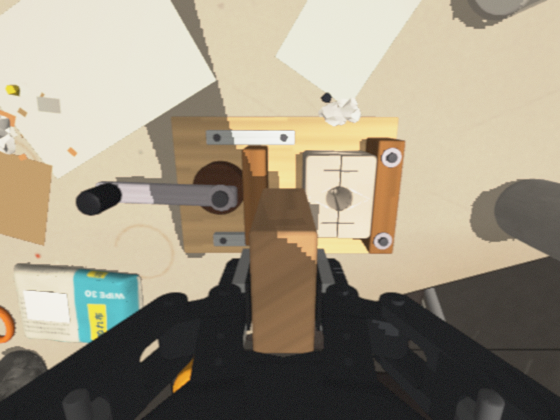

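The wrist view shows packer_b held upright at (283,270) above the gap, the jaw at (257,185) and the mould front edge at column ~305. I'll measure the block against the gap in this one frame.

Run:
```python
from h import *
z=np.load('pics/w3.png.npz'); d=z['d']; c={k:z[k] for k in('fx','fy','cx','cy','rvec','tvec')}
W=cloud(d,c); X,Y,Z=W[...,0],W[...,1],W[...,2]
for lo,hi in((.143,.155),(.155,.17),(.17,.185)):
    f=W[(abs(X-.548)<.004)&(abs(Y-.133)<.03)&(Z>lo)&(Z<hi)]; print('block',np.percentile(f,[1,99],axis=0)[:,1],Y.shape, f[:,0].mean())
b=(abs(X-.548)<.006)&(abs(Y-.133)<.02)&(Z>.12); print('bottom z',Z[b].min(), 'x far', X[(abs(Y-.133)<.012)&(abs(Z-.14)<.004)].max())
for v in range(165,240,12):
    r=[u for u in range(235,320) if abs(Z[v,u]-.0595)<.004]
    ys=np.sort(Y[v,r]); i=np.argmax(np.diff(ys)); print(v,ys[i],ys[i+1],X[v,r].mean())
b=W[(abs(X-.577)<.06)&(abs(Z-.0595)<.003)&(Y>.155)&(Y<.2)]; print('mould x',np.percentile(b[:,0],[.5,99.5]))
```

```text
block [0.11936112 0.1458908 ] (420, 560) 0.5479560384041696
block [0.11921657 0.14572381] (420, 560) 0.5479676139239436
block [0.11933467 0.14581335] (420, 560) 0.547958434389606
bottom z 0.13927331647542124 x far 0.5482925552645972
165 0.11619680731016577 0.15171484882097167 0.5453279928407533
177 0.1160054701998743 0.15179544515641738 0.556261071643757
189 0.11309845954975768 0.15195016007687073 0.5674386098645398
201 0.10910938438099547 0.1558467490676337 0.5789507026568617
213 0.10509189856701924 0.15872740650723757 0.5906935154419279
225 0.10078188037086107 0.16301846918887455 0.6026750355719367
237 0.09855850058838775 0.1654124497648939 0.6151162305924875
mould x [0.53574649 0.61514881]
```

Run:
```python
from h import *
x,y=.5762,.1356
env.movel([x,y,.16],.15)
r=env.movel([x,y,.134],.05,stop_force=6); s=env.get_state(); print(r,s['tcp_pos'],s['force'],s['time'])
```

```text
True [0.5761424  0.13602489 0.13623782] [-0.64510513  1.29821197  4.52529732] 9.9917
```

Run:
```python
from h import *
x,y=.5762,.1346
env.movel([x,y,.139],.05); env.dwell(.2); print(env.get_state()['tcp_pos'])
r=env.movel([x,y,.134],.03,stop_force=5); s=env.get_state(); print(r,s['tcp_pos'],s['force'])
env.grip(.045); env.dwell(.1)
env.movel([x,y,.22],.15)
env.reach([.54,.08,.33],[0,0,1,0]); env.dwell(.2)
p,d,c=snap('wrist','w4.png'); W=cloud(d,c); X,Y,Z=W[...,0],W[...,1],W[...,2]
b=W[(abs(X-.577)<.06)&(abs(Z-.095)<.004)&(abs(Y-.134)<.04)]
r=cv2.minAreaRect((b[:,:2]*1000).astype(np.float32)); print(len(b),r,b[:,2].mean())
k=W[(abs(X-.57)<.06)&(abs(Z-.0865)<.005)&(Y<0)]; print('knob',k.mean(0)); print(env.get_state()['time'])
```

```text
[0.57601819 0.13462352 0.1387453 ]
True [0.57664186 0.13478479 0.13589603] [-0.85020244  0.39823627  5.23264401]
1356 ((576.7359619140625, 133.2185516357422), (28.191486358642578, 59.26139450073242), 89.77728271484375) 0.09477367981173129
knob [ 0.5723636  -0.03161985  0.0866646 ]
12.6083
```

View pics/w4.png

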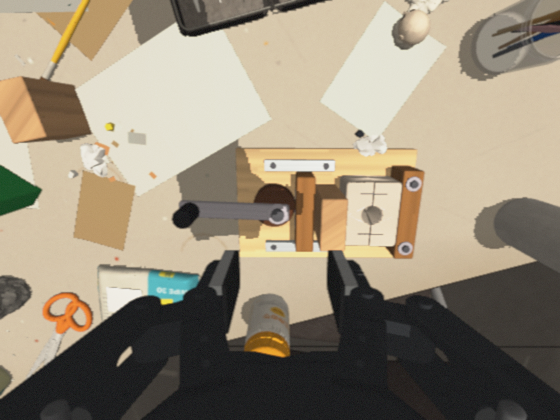

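The block stands upright in the gap at (334,220), centred at y 0.133 with its top at 95 mm, against a gap centre of 0.134. The knob is at (186,215). Next I'll check the IK along the knob's arc before swinging the lever.

```bash
cat >> h.py <<'E'
PV=np.array([.577,.0735]); 
def kpose(a,z=.127):
    h=(np.pi/2-a)/2
    return [PV[0]-.105*np.sin(a),PV[1]-.105*np.cos(a),z],[0,-np.sin(h),np.cos(h),0]
E
python3 - <<'E'
from h import *
for a in (.045,.5,1,1.6):
    for z in(.127,.2):
        j=kin.inverse_kinematics(*kpose(a,z)); print(a,z,None if j is None else np.round(j,2))
E
```

```text
0.045 0.127 [ 0.39  0.61 -0.59  1.91  0.48  0.77  2.64]
0.045 0.2 [ 0.4   0.5  -0.59  1.87  0.35  0.88  2.74]
0.5 0.127 [-0.3   0.5   0.27  2.06 -0.22  0.61  2.77]
0.5 0.2 [-0.35  0.38  0.33  2.02 -0.17  0.77  2.72]
1 0.127 [-0.44  0.46  0.35  2.15 -0.28  0.58  2.25]
1 0.2 [-0.5   0.33  0.41  2.11 -0.19  0.74  2.17]
1.6 0.127 [-0.62  0.45  0.4   2.18 -0.32  0.57  1.56]
1.6 0.2 [-0.69  0.32  0.47  2.14 -0.22  0.73  1.47]
```

```bash
sed -i 's|h=(np.pi/2-a)/2|h=(-np.pi/2-a)/2|' h.py
python3 - <<'E'
from h import *
for a in (.045,.5,1,1.6):
    j=kin.inverse_kinematics(*kpose(a)); print(a,None if j is None else np.round(j,2))
env.grip(.052)
env.reach(*kpose(.045,.21)); s=env.get_state(); print(np.round(s['qpos'],2),s['time'])
print(env.movel(kpose(.045)[0],.12,stop_force=8))
env.grip(0,30); s=env.get_state(); print(s['opening'],s['tcp_pos'],s['force'],s['time'])
E
```

```text
0.045 [-0.56  0.65  0.69  1.97 -0.61  0.74  0.45]
0.5 [-0.65  0.61  0.75  2.08 -0.66  0.7   0.03]
1 [-0.81  0.6   0.85  2.17 -0.73  0.68 -0.45]
1.6 [-1.16  0.91  1.26  2.21 -1.13  0.98 -0.8 ]
[-0.64  0.53  0.78  1.93 -0.48  0.88  0.35] 13.8833
False
0.022183221223796807 [ 0.57262729 -0.03139211  0.1277499 ] [-2.77922597  0.30922238  6.27394252] 15.0917
```

Knob gripped (22 mm opening). Now I'll swing the lever.

Run:
```python
from h import *
for a in list(np.linspace(.045,1.40,7)[1:])+[1.50,1.58]:
    p,q=kpose(a); r=env.movel(p,.10 if a<1.45 else .04,rot=q,stop_force=35); s=env.get_state()
    t=s['tcp_pos']; print(round(a,2),r,np.round(t,4),'ang',round(np.arctan2(PV[0]-t[0],PV[1]-t[1]),3),np.round(s['force'],1),round(s['opening'],4),round(s['time'],2))
    if r: break
```

```text
0.27 False [ 0.5492 -0.0277  0.1278] ang 0.268 [-0.9  0.1  5. ] 0.0221 15.47
0.5 False [ 0.5272 -0.0189  0.1278] ang 0.494 [-1.7 -0.5  6.3] 0.0222 15.86
0.72 False [ 0.5078 -0.0055  0.1277] ang 0.72 [-1.3 -1.1  6.8] 0.0221 16.24
0.95 False [0.4918 0.012  0.1277] ang 0.945 [-1.3 -0.7  8.5] 0.0225 16.62
1.17 False [0.4802 0.0326 0.1277] ang 1.171 [-2.7 -1.   9.4] 0.0223 17.01
1.4 False [0.4735 0.0553 0.1277] ang 1.397 [-3.  -0.4 10.3] 0.0223 17.39
1.5 False [0.4723 0.0648 0.1277] ang 1.487 [-3.1 -3.2  9.7] 0.0221 17.8
1.58 False [0.4719 0.0728 0.1277] ang 1.564 [-3.2 -4.3  9.9] 0.0222 18.16
```

Run:
```python
from h import *
for a in (1.61,1.64,1.67):
    p,q=kpose(a); r=env.movel(p,.03,rot=q,stop_force=15); s=env.get_state(); t=s['tcp_pos']
    print(a,r,np.round(t,4),'ang',round(np.arctan2(PV[0]-t[0],PV[1]-t[1]),3),np.round(s['force'],1),round(s['opening'],4))
    if r or s['force'][1]<-22: break
env.dwell(.2); print(env.get_state()['force'])
env.grip(.045); env.dwell(.1); t=env.get_state()['tcp_pos']
env.movel([t[0],t[1],.22],.15)
env.reach([.52,.06,.36],[0,0,1,0]); env.dwell(.2)
p,d,c=snap('wrist','w5.png'); W=cloud(d,c); X,Y,Z=W[...,0],W[...,1],W[...,2]
b=W[(abs(X-.577)<.06)&(abs(Z-.095)<.004)&(abs(Y-.134)<.04)]
print(cv2.minAreaRect((b[:,:2]*1000).astype(np.float32)),b[:,2].mean())
k=W[(abs(X-.47)<.05)&(abs(Z-.0865)<.005)&(abs(Y-.07)<.05)]; print('knob',k.mean(0))
k=W[(abs(X-.577)<.06)&(abs(Z-.059)<.002)&(abs(Y-.134)<.05)]; ys=np.sort(k[:,1]); i=np.argmax(np.diff(ys)); print('jaw/mould',ys[i],ys[i+1],env.get_state()['time'])
```

```text
1.61 False [0.4719 0.0743 0.1277] ang 1.578 [-2.2 -9.7  6.7] 0.0223
1.64 True [0.4722 0.0744 0.1278] ang 1.579 [-0.1 -2.2  2. ] 0.0222
[ 0.22368086 -3.24394935  6.0064855 ]
((576.8751831054688, 137.9265594482422), (28.500186920166016, 59.545501708984375), 89.69356536865234) 0.09479375485999024
knob [0.47250018 0.06804633 0.08680252]
jaw/mould 0.14980343458316622 0.15193907914829746 22.25
```

View pics/w5.png

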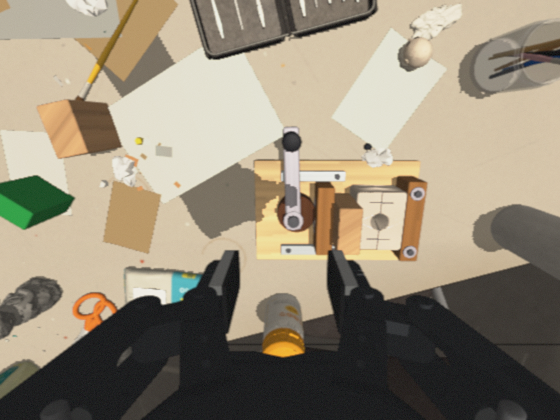

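The lever is home: it met its stop, then sprang back about 0.04 rad, with the knob now at (291,142). The packer stands upright at (347,222), touching both jaw and mould, and nothing has been knocked over.

```bash
python3 -c "
from h import *
print(job.job_done())"
```

```text
the job is handed in; nothing more can be done
None
```

I stood packer_b upright in the gap, swung the lever to its stop so the mould is clamped, let go and handed the job in at about 22 s; nothing in the last picture had been knocked over.

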